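Offer up the drive-housing cover for screwing

ROBOT

A 7-joint arm with a two-finger parallel gripper is mounted at the origin on the work surface. World frame = base frame: x ahead of the robot, y to its left, z up, the work surface at z = 0. Lengths are in mm, angles in rad, forces in N, time in s.
With the tool pointing down it reaches from about 425 to 875 mm from the base axis. Payload 9.9 kg.
Tool frame: the origin (TCP) lies midway between the tips of the shut fingers; the grasp point (between the pads) lies 19 mm behind it; z points along the fingers, y is the line along which they close (so a half turn about z gives the same grasp; the last joint's range is limited). The gripper opens to 85 mm and grips with 20 to 120 N. Pads are 22 mm wide; open, the fingers measure 114 mm over their backs; the gripper's body (76 mm by 85 mm) begins 54 mm behind the grasp point. The pads swing forward as they close: fully open they stand 13 mm farther back than shut.
Start: joints at [-1.336, 0.576, 0.025, 1.437, -0.015, 1.129, -0.057], TCP at [211.556, 640.994, 231.289] pointing down, gripper open.
Joint ranges: [-2.76, 2.76], [-0.34, 2.15], [-1.52, 1.57], [0.19, 2.46], [-1.09, 4.23], [0.17, 1.99], [-2.82, 2.82]. Speed limits (rad/s): [2.22, 2.22, 3.01, 3.01, 3.14, 3.14, 3.14].

INTERFACE

Orientations are given as a rotation vector (axis times angle).
In Python, from workcell import read_state, camera, hand_in, find_in gives the robot as it stands.
- The arm moves only by the tool step_arm, never from a script. Its argument "plan" is a list of rows, each a list of 7 numbers: the shift along the world's x, y, z in units of 200 mm (1.0 is 200 mm), then the turn, a rotation vector about the world's x, y, z in units of 30 degrees (1.0 is 30 degrees), then the opening, from 0 (shut) to 1 (fully open). In form: [[x, y, z, ax, ay, az, hand], ...]. A call has 1 to 20 rows; each row is the pose to reach, as a shift and turn from the pose commanded when the call began; what a row does not reach only later rows make up. A row lasts 1/12 s, in which the tool goes at most 41.7 mm and 7.16 degrees, less where a joint would pass 70% of its speed; a pose out of reach is approached as far as the arm can. A call with a number of a shift or a turn outside -1 to 1 is refused whole. A call with a gripper value outside its range is refused whole. The fingers move at their own pace and stop on an object; "squeeze" is the grip in N (left out, the last holds). Time passes only in rows, so rows that repeat a pose let the fingers close. It gives the time, the measured TCP pose, the force, the opening and the grip force at its end, in the units of the state.
- read_state(): the state, without advancing time (a new reading comes with each control period).
- camera(name): name is "side" or "top"; returns a dict with "img" (420x560x3 uint8, red, green, blue), "mtx" (3x3 intrinsics, pixels), "camera_from_world" (4x4, takes a point from world to camera coordinates). Camera axes: x right, y up, looking along -z (the intrinsics and any distortion apply to the point x, -y, -z); pixel columns grow to the right and rows downward; lengths in mm; the calibration is good to about 2 mm. A picture is of the moment at which its call begins. There is no depth.
- hand_in(): hands the job in; it is judged then, once.
Trained networks look in the newest picture that a camera, given by its name, has taken for a name from the list of things; names that differ only in an ending like _2 or _b are one class to them, and where a whole thing is asked for, a point or a joint stands for the part that bears it (a point fixed in the world has none). Each returns a list of dicts, best first, with "conf" (0 to 1); they miss things now and then, are a little off and sometimes report something else, mostly with a low value. They report only what shows in the picture. A call takes as long as a camera call.
- find_in(camera, name): "at" ([column, row] in pixels, amid what is visible of it).
The state is a dict: "time": time; "joints": joint angles; "qvel": joint speeds; "joint_torque": joint torques, N m; "position": TCP position; "ee_rot": TCP orientation; "contact_force": force on the tool from outside, world axes, zero at the start; "moment": the same for the moment, N m; "grip_width": finger opening in mm; "gripper_force": force on a finger pad.
Only numpy, scipy, OpenCV 4.12 (cv2) and the standard library are available. Lean on these libraries where they do the work, as an engineer would, in place of code of your own. Each camera call takes 0.05 s, during which the arm holds its last target. There are 200 camera calls.

TASK

Clear the orange thread spool out of the open drive housing and stand it upright in the grey tray. Then take the green four-hole cover by its handle and hold it level about a centimetre above the housing, not touching it, red end over red end and every hole over its threaded hole, so that a colleague can start the screws. Finish while still holding it steady there; do not disturb the yellow two-hole cover, the thread cones or the screwdriver.

Things in the scene. Friction and masses are not known exactly. Their poses are not given: they have to be found in the camera images.
- spool_center (a point): Orange thread spool with white end flanges, 36 mm diameter (33 mm between the flanges), 80 mm tall, 40 to 85 g, standing upright in the open well of the housing with its upper 50 mm sticking out above the rim. Point: the spool's centre, 40 mm above its foot; z along its axis (up).
- tray: Fixed grey open tray, 100 x 100 mm outside, 30 mm high, walls and floor 4 mm, empty. Origin: centre of its underside, on the table; z up.
- housing: Fixed cream-white drive housing 120 (x) x 90 (y) x 60 mm, dark shaft hub on its -x side. Open well in its top: 70 (x) x 46 (y) mm, floor 30 mm above the table. On the flat rim four brass-ringed 5 mm threaded holes. Red stripe on rim and side at its +x end. Origin: centre of its underside, on the table; z up.
- cover_handle (a point): Bar of the matching cover: green plate 120 (x) x 90 (y) x 4 mm with FOUR white-ringed 11 mm holes, 0.14 to 0.28 kg, flat on the table. Black bar along the plate's x, 70 long x 14 wide x 16 mm tall on 18 mm posts. Red stripe at the plate's +x end, which belongs over the housing's red end. Point: bar centre, 30 mm above the underside, over the plate's middle; axes the plate's, z up.
- other_cover_handle (a point): The wrong cover, a bystander: a yellow plate of the same size with the same handle but only TWO holes. Point: centre of its bar, 30 mm above the underside.
- cover_hole0 (a point): Centre of the matching cover's hole 0 on the plate's underside, at (+48, +34) mm in the plate's x, y (axes as the plate's).
- cover_hole1 (a point): Centre of the matching cover's hole 1 on the plate's underside, at (+48, -34) mm in the plate's x, y (axes as the plate's).
- cover_hole2 (a point): Centre of the matching cover's hole 2 on the plate's underside, at (-48, -34) mm in the plate's x, y (axes as the plate's).
- cover_hole3 (a point): Centre of the matching cover's hole 3 on the plate's underside, at (-28, +34) mm in the plate's x, y (axes as the plate's). This hole is set in from the corner.
- housing_hole0 (a point): Mouth of the housing's threaded hole 0 on the rim (60 mm above the table), at (+48, +34) mm in the housing's x, y; belongs under cover hole 0.
- housing_hole1 (a point): Mouth of the housing's threaded hole 1 on the rim (60 mm above the table), at (+48, -34) mm in the housing's x, y; belongs under cover hole 1.
- housing_hole2 (a point): Mouth of the housing's threaded hole 2 on the rim (60 mm above the table), at (-48, -34) mm in the housing's x, y; belongs under cover hole 2.
- housing_hole3 (a point): Mouth of the housing's threaded hole 3 on the rim (60 mm above the table), at (-28, +34) mm in the housing's x, y; belongs under cover hole 3.
- cone_a: Red thread cone, a bystander standing at the far side: 60 mm diameter at the foot, 150 mm tall. Origin: centre of its foot.
- cone_b: Yellow thread cone, a bystander standing at the far side: 60 mm diameter at the foot, 150 mm tall. Origin: centre of its foot.
- cone_c: Blue thread cone, a bystander standing at the far side: 60 mm diameter at the foot, 150 mm tall. Origin: centre of its foot.
- driver: Screwdriver lying on the table, a bystander, about 200 mm long. Origin: its underside.

How it is judged (in metres and radians):
On the way, in this order (a step that is already met when the one before it is completed fails the run):
1. the spool stands upright in the tray, let go (x of spool_center in the frame of tray between -0.046 and 0.046 m and y of spool_center in the frame of tray between -0.046 and 0.046 m and z of spool_center in the frame of tray between 0.038 and 0.05 m and angle between spool_center's own z axis and vertical below 0.15 rad and contact force between spool and the fingers below 0.05 N and linear speed of spool below 0.03 m/s), for 0.2 s.
2. the four-hole cover is lifted off the table in the fingers (height (world z) of cover_handle above 0.06 m and contact force between cover and the fingers above 1 N), for 0.2 s.
At the end, for the whole second after the job is handed in: The spool stands upright (within 0.15 rad) at rest on the tray's floor, released; the four-hole cover is held still in the fingers, each of its holes within 3 mm sideways of its own threaded hole and 4 to 18 mm above the housing's rim, not touching the housing (all of step 1 and horizontal distance between cover_hole0 and housing_hole0 below 0.003 m and z of cover_hole0 in the frame of housing_hole0 between 0.004 and 0.018 m and horizontal distance between cover_hole1 and housing_hole1 below 0.003 m and z of cover_hole1 in the frame of housing_hole1 between 0.004 and 0.018 m and horizontal distance between cover_hole2 and housing_hole2 below 0.003 m and z of cover_hole2 in the frame of housing_hole2 between 0.004 and 0.018 m and horizontal distance between cover_hole3 and housing_hole3 below 0.003 m and z of cover_hole3 in the frame of housing_hole3 between 0.004 and 0.018 m and contact force between cover and housing below 0.05 N and contact force between cover and the fingers above 1 N and linear speed of cover below 0.02 m/s and angular speed of cover below 0.1 rad/s); the arm keeps its last pose, push and grip.
It fails at once if the other cover is moved by more than 20 mm (distance of other_cover_handle from where it was at the start of the episode above 0.02 m).
It fails at once if the red thread cone is moved by more than 20 mm (distance of cone_a from where it was at the start of the episode above 0.02 m).
It fails at once if the yellow thread cone is moved by more than 20 mm (distance of cone_b from where it was at the start of the episode above 0.02 m).
It fails at once if the blue thread cone is moved by more than 20 mm (distance of cone_c from where it was at the start of the episode above 0.02 m).
It fails at once if the screwdriver is moved by more than 20 mm (distance of driver from where it was at the start of the episode above 0.02 m).
It also fails if it takes over 51 s, if anything falls off the work surface, if the arm or the gripper's body presses on something with over 40 N, if the wrist force passes 120 N, or if a joint passes its speed limit or range.

## Working session

There is one attempt and no reset: what is moved stays moved. The work goes in short steps, Python scripts to look and compute and a tool call to move; the robot and the scene stay as the last step left them, time stands still between calls to the robot, and variables do not carry over. Pictures are saved under pics/ and viewed, at most 10 in all, crops included, and the job is handed in when it is done.

Besides the shell and the picture viewer there is one more tool, called after "Request:" as name([rows], argument=value, ...), one row to a line, values as JSON. step_arm: Moves the arm, as the interface text tells. Its arguments: {"type":"object","properties":{"plan":{"type":"array"},"squeeze":{"type":"number"}},"required":["plan"]}

```bash
mkdir -p pics; cat > h.py <<'E'
import numpy as np, cv2
from workcell import *
def cam(n):
    c=camera(n); return c
def proj(c,P):
    P=np.atleast_2d(np.asarray(P,float)); T=np.array(c["camera_from_world"]); q=P@T[:3,:3].T+T[:3,3]
    q=q*[1,-1,-1]; u=q@np.array(c["mtx"]).T; return u[:,:2]/u[:,2:]
def back(c,uv,z):
    T=np.array(c["camera_from_world"]); R=T[:3,:3]; o=-R.T@T[:3,3]
    d=np.linalg.inv(np.array(c["mtx"]))@[uv[0],uv[1],1]; d=R.T@(d*[1,-1,-1])
    return o+d*(z-o[2])/d[2]
E
python3 - <<'E'
from h import *
s=read_state(); print({k:np.round(s[k],3) for k in("time","position","ee_rot","grip_width")})
ims=[]
for n in("top","side"):
    c=cam(n); cv2.imwrite(f"pics/{n}0.png",c["img"][...,::-1])
    T=np.array(c["camera_from_world"]); print(n,np.round(-T[:3,:3].T@T[:3,3]),c["mtx"][0][0],c.keys())
    for k,z in dict(spool_center=90,tray=15,housing=60,cover_handle=30,other_cover_handle=30,cover_hole0=4,housing_hole0=60,cone_a=75,driver=10).items():
        r=find_in(n,k); print(k,[(round(x["conf"],2),np.round(x["at"]).tolist(),np.round(back(c,x["at"],z)[:2]).tolist()) for x in r[:5]])
E
```

```text
{'time': np.float64(0.0), 'position': array([211.432, 640.574, 230.48 ]), 'ee_rot': array([-4.990e-01, -3.102e+00,  2.000e-03]), 'grip_width': np.float64(85.117)}
top [ 465.   -7. 1175.] 463.25366148292716 dict_keys(['img', 'mtx', 'camera_from_world'])
spool_center [(0.7, [275.0, 262.0], [468.0, 8.0])]
tray [(0.74, [295.0, 186.0], [659.0, -46.0]), (0.26, [276.0, 259.0], [476.0, 7.0])]
housing [(0.83, [274.0, 252.0], [492.0, 10.0])]
cover_handle [(0.82, [382.0, 238.0], [523.0, -257.0])]
other_cover_handle [(0.78, [166.0, 254.0], [496.0, 277.0]), (0.16, [377.0, 238.0], [523.0, -245.0])]
cover_hole0 [(0.72, [383.0, 236.0], [527.0, -264.0]), (0.29, [272.0, 259.0], [477.0, 18.0])]
housing_hole0 [(0.94, [270.0, 255.0], [487.0, 19.0])]
cone_a [(0.93, [208.0, 137.0], [775.0, 166.0]), (0.89, [274.0, 135.0], [776.0, 6.0]), (0.84, [326.0, 138.0], [766.0, -122.0])]
driver [(0.58, [399.0, 165.0], [708.0, -312.0])]
side [ 422. -658.  694.] 386.60940892538054 dict_keys(['img', 'mtx', 'camera_from_world'])
spool_center [(0.56, [230.0, 210.0], [480.0, 3.0]), (0.46, [280.0, 327.0], [513.0, -315.0])]
tray [(0.74, [311.0, 235.0], [659.0, -55.0])]
housing [(0.78, [236.0, 233.0], [483.0, -43.0]), (0.21, [276.0, 326.0], [510.0, -295.0])]
cover_handle [(0.62, [277.0, 327.0], [515.0, -280.0])]
other_cover_handle [(0.81, [221.0, 172.0], [488.0, 233.0]), (0.23, [279.0, 326.0], [520.0, -279.0])]
cover_hole0 [(0.6, [278.0, 328.0], [519.0, -268.0])]
housing_hole0 [(0.6, [234.0, 230.0], [479.0, -32.0])]
cone_a [(0.9, [375.0, 230.0], [781.0, -133.0]), (0.84, [356.0, 196.0], [787.0, -13.0]), (0.64, [334.0, 158.0], [792.0, 150.0])]
driver []
```

View pics/top0.png

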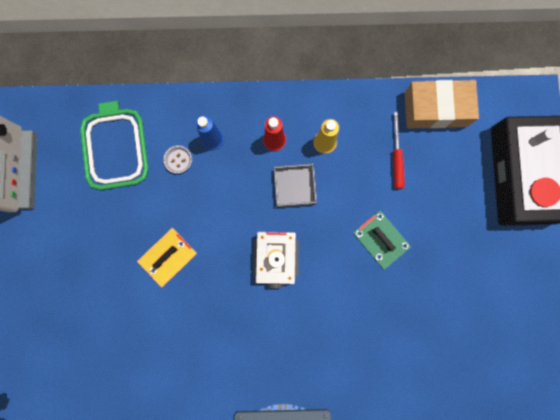

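View pics/side0.png

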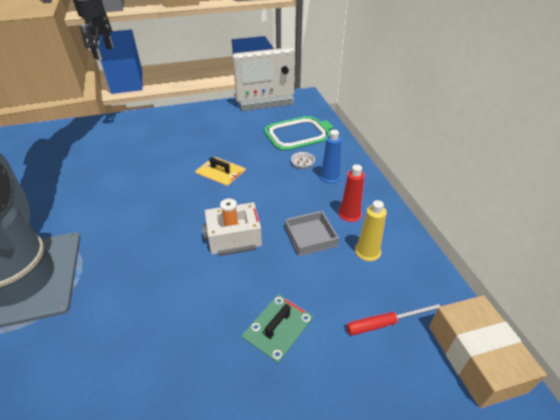

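The top view shows the housing at about (276,258) with its red end up (+x), the green cover at (382,240) with its red end upper left, the tray at (295,186), and the yellow cover at (167,257). I'll take a closer look at the housing, the cover and the tray.

```bash
python3 - <<'E'
import cv2,numpy as np
t=cv2.imread("pics/top0.png"); s=cv2.imread("pics/side0.png")
f=lambda im,x,y,w=66,h=50:cv2.resize(im[y:y+h,x:x+w],(396,300),interpolation=cv2.INTER_CUBIC)
cv2.imwrite("pics/z1.png",np.vstack([np.hstack([f(t,243,230),f(t,349,210,)]),np.hstack([f(s,200,200),f(s,244,290,92,70)])]))
E
```

```text
(no output)
```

View pics/z1.png

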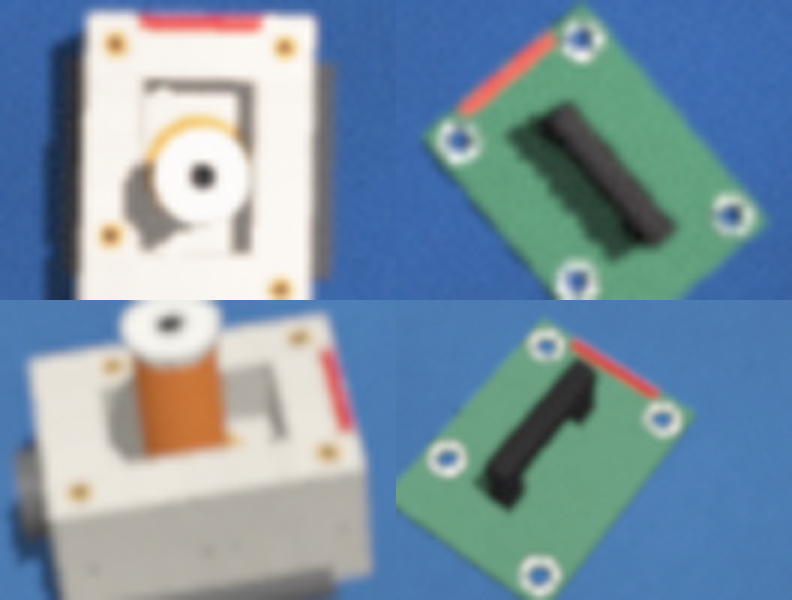

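```bash
cat > fit.py <<'E'
from h import *
from scipy.optimize import least_squares
HO=np.array([[48,34],[48,-34],[-48,-34],[-28,34]],float)
def cen(im,uv,w,r=4):
    for _ in range(4):
        u,v=np.round(uv).astype(int); g=w(im[v-r:v+r+1,u-r:u+r+1].astype(float))
        Y,X=np.mgrid[v-r:v+r+1,u-r:u+r+1]; uv=np.array([(X*g).sum(),(Y*g).sum()])/g.sum()
    return uv
white=lambda p:np.clip(p.min(-1)-p[...,1].min()*0-115,0,None)
brass=lambda p:np.clip(p[...,0]-p[...,2]-35,0,None)
def world(p,z): 
    a=p[2]; return np.c_[HO@np.array([[np.cos(a),np.sin(a)],[-np.sin(a),np.cos(a)]])+p[:2],np.full(4,z)]
def fit(cs,uvs,z,p0,off=None):
    f=lambda p:np.concatenate([(proj(c,world(p,z))-uv).ravel() for c,uv in zip(cs,uvs)])
    r=least_squares(f,p0); return r.x,np.sqrt(np.mean(r.fun**2))
E
python3 - <<'E'
from fit import *
t,s=cam("top"),cam("side")
D=dict(H=(60,brass,3,[487,10,0],[[262,237],[290,237.5],[289.4,278],[261,269]],[[249.6,206],[254.3,225],[213,231.6],[218.3,210.6]]),
 C=(4,white,4,[523,-260,.7],[[359,233],[380,216.5],[405,245.5],[379,256.5]],[[278.6,300],[305.5,317.4],[277,354],[255.5,326.7]]))
for k,(z,w,r,p0,a,b) in D.items():
    A=np.array([cen(t["img"],u,w,r) for u in a]);B=np.array([cen(s["img"],u,w,r) for u in b])
    print(k,A.round(1).tolist(),B.round(1).tolist())
    for n,cs,us in(("top",[t],[A]),("side",[s],[B]),("both",[t,s],[A,B])):
        p,e=fit(cs,us,z,p0); print(k,n,p[:2].round(1),np.degrees(p[2]).round(2),"rms",e.round(2))
print("spool top",back(t,[276.3,259.0],110).round(1),back(s,[228,203.5],110).round(1))
# tray via corners grey
for c,uv in((t,[295,186]),(s,[311,235])): print("tray",back(c,uv,15).round(1))
E
```

```text
H [[261.8, 236.9], [290.1, 237.5], [289.3, 277.8], [261.1, 268.7]] [[253.1, 209.0], [254.3, 224.9], [212.7, 231.8], [222.6, 212.5]]
H top [480.5   7.3] -2.49 rms 0.03
H side [484.9   1.5] -7.36 rms 1.32
H both [482.8   5.3] -4.43 rms 1.51
C [[358.8, 233.7], [379.6, 216.8], [404.8, 245.1], [378.7, 256.6]] [[278.7, 299.9], [305.8, 317.2], [276.9, 353.8], [255.8, 326.8]]
C top [ 519.7 -261.2] 38.69 rms 0.3
C side [ 521.8 -261.8] 38.2 rms 0.16
C both [ 521.  -261.6] 38.42 rms 0.43
spool top [475.8   4.9 110. ] [476.6   4.  110. ]
tray [659.6 -45.4  15. ]
tray [659.8 -55.1  15. ]
```

Request:
step_arm([
  [0.1,-0.1,0,0,0,-0.12,1],
  [0.25,-0.25,0,0,0,-0.32,1],
  [0.4,-0.4,0,0,0,-0.52,1],
  [0.55,-0.55,0,0,0,-0.72,1],
  [0.7,-0.7,0,0,0,-0.9,1],
  [0.82,-0.82,0,0,0,-1,1],
  [0.9,-0.95,0,0,0,-1,1],
  [0.9,-1,0,0,0,-1,1],
], squeeze=40)

```text
time: 1.77
position: [396.3, 435.8, 231.6]
ee_rot: [1.294, 2.859, -0.001]
contact_force: [0.6, 0.4, 0.4]
grip_width: 85.2
gripper_force: 0.0
```

Request:
step_arm([
  [0.05,-0.15,0,0,0,-0.12,1],
  [0.1,-0.3,0,0,0,-0.32,1],
  [0.15,-0.45,0,0,0,-0.52,1],
  [0.2,-0.6,0,0,0,-0.72,1],
  [0.25,-0.75,0,0,0,-0.9,1],
  [0.3,-0.9,0,0,0,-1,1],
  [0.3,-1,0,0,0,-1,1],
])

```text
time: 2.35
position: [453.0, 238.1, 231.6]
ee_rot: [1.989, 2.43, 0.001]
contact_force: [-0.2, -0.4, 0.2]
grip_width: 85.3
gripper_force: 0.0
```

Request:
step_arm([
  [0.05,-0.15,0,0,0,-0.12,1],
  [0.05,-0.3,0,0,0,-0.32,1],
  [0.1,-0.45,0,0,0,-0.52,1],
  [0.1,-0.6,0,0,0,-0.72,1],
  [0.1,-0.75,0,0,0,-0.9,1],
  [0.1,-0.9,0,0,0,-1,1],
  [0.1,-1,0,0,0,-1,1],
  [0.1,-1,0,0,0,-1,1],
])

```text
time: 3.02
position: [471.3, 36.7, 231.8]
ee_rot: [2.55, 1.833, 0.0]
contact_force: [-0.0, -0.5, 0.3]
grip_width: 85.2
gripper_force: 0.0
```

Request:
step_arm([
  [0.01,-0.06,0,0,0,-0.12,1],
  [0.02,-0.12,-0.05,0,0,-0.32,1],
  [0.02,-0.16,-0.1,0,0,-0.52,1],
  [0.02,-0.16,-0.2,0,0,-0.72,1],
  [0.02,-0.16,-0.3,0,0,-0.9,1],
  [0.02,-0.16,-0.3,0,0,-1,1],
  [0.02,-0.16,-0.3,0,0,-1,1],
  [0.02,-0.16,-0.3,0,0,-1,1],
  [0.02,-0.16,-0.3,0,0,-1,1],
])

```text
time: 3.77
position: [476.0, 9.5, 171.8]
ee_rot: [2.934, 1.123, 0.002]
contact_force: [-0.3, 0.2, 1.1]
grip_width: 85.3
gripper_force: 0.0
```

```bash
python3 - <<'E'
from h import *
s=read_state(); print(s["position"],s["ee_rot"])
a=cam("top")["img"];b=cam("side")["img"]
f=lambda im,x,y,w=66,h=50:cv2.resize(im[y:y+h,x:x+w],(396,300),interpolation=cv2.INTER_CUBIC)
cv2.imwrite("pics/z2.png",np.hstack([f(a,230,220,99,75),f(b,180,150,132,100)])[...,::-1])
s=read_state(); print(s["position"],s["ee_rot"])
E
```

```text
[476.02149216   9.46980824 171.76675719] [2.93385904e+00 1.12330941e+00 1.65025540e-03]
[475.9575234    9.29444179 171.84257239] [-2.93445267e+00 -1.12165475e+00 -1.99900343e-03]
```

View pics/z2.png

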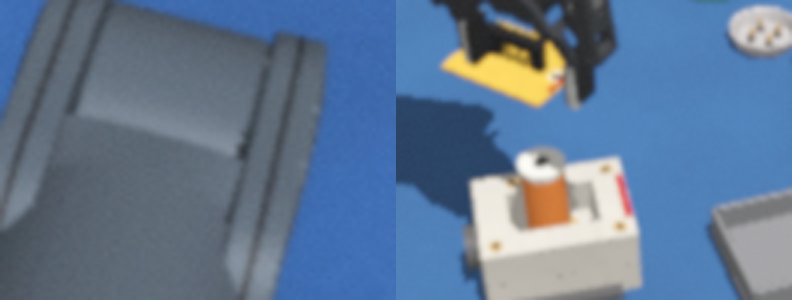

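The right half shows the open fingers above the spool, which stands at about (540,155) in the crop. The opening is centred on it, so I'll descend and grip.

Request:
step_arm([
  [0,-0.02,-0.08,0,0,0,1],
  [0,-0.025,-0.2,0,0,0,1],
  [0,-0.025,-0.3,0,0,0,1],
  [0,-0.025,-0.4,0,0,0,1],
  [0,-0.025,-0.46,0,0,0,1],
  [0,-0.025,-0.5,0,0,0,1],
  [0,-0.025,-0.5,0,0,0,1],
  [0,-0.025,-0.5,0,0,0,0.3],
  [0,-0.025,-0.5,0,0,0,0.1],
  [0,-0.025,-0.5,0,0,0,0],
  [0,-0.025,-0.5,0,0,0,0],
  [0,-0.025,-0.5,0,0,0,0],
  [0,-0.025,-0.5,0,0,0,0],
  [0,-0.025,-0.5,0,0,0,0],
  [0,-0.025,-0.5,0,0,0,0],
  [0,-0.025,-0.5,0,0,0,0],
], squeeze=30)

```text
time: 5.2
position: [476.2, 4.0, 72.0]
ee_rot: [2.935, 1.119, 0.002]
contact_force: [-0.2, 0.1, 6.8]
grip_width: 34.5
gripper_force: 29.3
```

Request:
step_arm([
  [0,0,0.04,0,0,0,0],
  [0,0,0.1,0,0,0,0],
  [0,0,0.18,0,0,0,0],
  [0,0,0.26,0,0,0,0],
  [0,0,0.3,0,0,0,0],
  [0.04,-0.01,0.32,0,0,0,0],
  [0.12,-0.03,0.32,0,0,0,0],
  [0.22,-0.06,0.32,0,0,0,0],
  [0.34,-0.1,0.32,0,0,0,0],
  [0.46,-0.14,0.32,0,0,0,0],
  [0.58,-0.18,0.32,0,0,0,0],
  [0.7,-0.22,0.32,0,0,0,0],
  [0.8,-0.25,0.32,0,0,0,0],
  [0.88,-0.27,0.32,0,0,0,0],
  [0.9,-0.27,0.32,0,0,0,0],
  [0.9,-0.27,0.32,0,0,0,0],
  [0.9,-0.27,0.32,0,0,0,0],
])

```text
time: 6.62
position: [654.8, -49.9, 134.6]
ee_rot: [-2.935, -1.119, 0.002]
contact_force: [-0.1, 0.5, -0.1]
grip_width: 34.4
gripper_force: 30.0
```

```bash
python3 - <<'E'
from fit import *
s=read_state(); print(s["position"],s["ee_rot"],s["grip_width"],s["contact_force"])
t,s=cam("top"),cam("side");b=s["img"]
f=lambda im,x,y,w=66,h=50:cv2.resize(im[y:y+h,x:x+w],(396,300),interpolation=cv2.INTER_CUBIC)
cv2.imwrite("pics/z3.png",np.hstack([f(t["img"],230,150,132,100),f(b,250,160,132,100)])[...,::-1])
a=[[262,237],[290,237.5],[289.4,278],[261,269]];bb=[[249.6,206],[254.3,225],[213,231.6],[218.3,210.6]]
A=np.array([cen(t["img"],u,brass,3) for u in a]);B=np.array([cen(b,u,brass,3) for u in bb])
print(A.round(1).tolist(),B.round(1).tolist())
for cs,us in(([t],[A]),([s],[B]),([t,s],[A,B])):
    p,e=fit(cs,us,60,[480,7,0]); print(p[:2].round(1),np.degrees(p[2]).round(2),"rms",e.round(2))
E
```

```text
[654.82566784 -49.86270533 134.56417678] [-2.93481721e+00 -1.11884167e+00  2.14919237e-03] 34.42467527789 [-0.14000381  0.50051608 -0.0940083 ]fit.py:7: RuntimeWarning: invalid value encountered in divide
  Y,X=np.mgrid[v-r:v+r+1,u-r:u+r+1]; uv=np.array([(X*g).sum(),(Y*g).sum()])/g.sum()
fit.py:6: RuntimeWarning: invalid value encountered in cast
  u,v=np.round(uv).astype(int); g=w(im[v-r:v+r+1,u-r:u+r+1].astype(float))
fit.py:6: RuntimeWarning: overflow encountered in scalar subtract
  u,v=np.round(uv).astype(int); g=w(im[v-r:v+r+1,u-r:u+r+1].astype(float))
fit.py:7: RuntimeWarning: overflow encountered in scalar subtract
  Y,X=np.mgrid[v-r:v+r+1,u-r:u+r+1]; uv=np.array([(X*g).sum(),(Y*g).sum()])/g.sum()
  math.ceil((stop - start) / step))
Traceback (most recent call last):
  File "fit.py", line 7, in cen
    Y,X=np.mgrid[v-r:v+r+1,u-r:u+r+1]; uv=np.array([(X*g).sum(),(Y*g).sum()])/g.sum()
                                                     ~^~
ValueError: operands could not be broadcast together with shapes (7,7) (0,0)
```

View pics/z3.png

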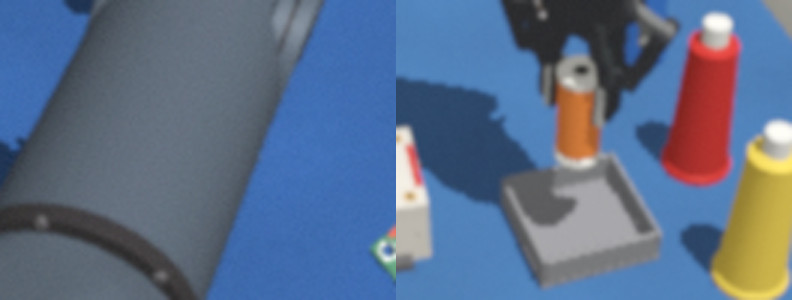

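The side view shows the spool held upright at crop (575,110), above the tray and clear of the cones. Now I'll lower and release it.

Request:
step_arm([
  [0,0,-0.06,0,0,0,0],
  [0,0,-0.14,0,0,0,0],
  [0,0,-0.22,0,0,0,0],
  [0,0,-0.3,0,0,0,0],
  [0,0,-0.36,0,0,0,0],
  [0,0,-0.4,0,0,0,0],
  [0,0,-0.42,0,0,0,0],
  [0,0,-0.43,0,0,0,0],
  [0,0,-0.435,0,0,0,0],
  [0,0,-0.435,0,0,0,0],
])

```text
time: 7.55
position: [655.9, -50.1, 48.7]
ee_rot: [2.935, 1.119, 0.001]
contact_force: [0.4, 0.2, -0.8]
grip_width: 33.9
gripper_force: 30.0
```

Request:
step_arm([
  [0,0,0,0,0,0,0.45],
  [0,0,0,0,0,0,0.5],
  [0,0,0,0,0,0,0.6],
  [0,0,0,0,0,0,0.8],
  [0,0,0,0,0,0,0.9],
  [0,0,0,0,0,0,0.9],
  [0,0,0.06,0,0,0,0.9],
  [0,0,0.16,0,0,0,0.9],
  [0,0,0.3,0,0,0,0.9],
  [0,0,0.45,0,0,0,1],
  [0,0,0.6,0,0,0,1],
  [0,0,0.75,0,0,0,1],
])

```text
time: 8.55
position: [655.3, -50.3, 200.7]
ee_rot: [2.935, 1.118, 0.0]
contact_force: [0.8, 0.0, -0.2]
grip_width: 85.4
gripper_force: 0.0
```

Request:
step_arm([
  [-0.06,-0.1,0,0,0,-0.1,1],
  [-0.16,-0.25,0,0,0,-0.1,1],
  [-0.26,-0.4,0,0,0,-0.1,1],
  [-0.36,-0.55,0,0,0,-0.1,1],
  [-0.46,-0.7,0,0,0,-0.1,1],
  [-0.56,-0.85,0,0,0,-0.1,1],
  [-0.63,-0.95,0,0,0,-0.1,1],
  [-0.67,-1,0,0,0,-0.1,1],
  [-0.67,-1,0,0,0,-0.1,1],
  [-0.67,-1,0,0,0,-0.1,1],
])

```text
time: 9.38
position: [522.0, -249.7, 198.8]
ee_rot: [-2.964, -1.041, -0.002]
contact_force: [0.4, 0.0, 0.4]
grip_width: 85.6
gripper_force: 0.0
```

```bash
cat >> fit.py <<'E'
def safe(c,uvs,w,r):
    o=[]
    for u in uvs:
        try: q=cen(c["img"],u,w,r); o.append(q if np.hypot(*(q-u))<2.5 else [np.nan]*2)
        except Exception: o.append([np.nan]*2)
    return np.array(o)
def fit2(cs,uvs,z,p0):
    f=lambda p:np.nan_to_num(np.concatenate([(proj(c,world(p,z))-uv).ravel() for c,uv in zip(cs,uvs)]))
    r=least_squares(f,p0); return r.x,np.sqrt(np.mean(r.fun**2))
E
python3 -W ignore - <<'E'
from fit import *
s=read_state(); print(s["position"],s["ee_rot"])
t,s=cam("top"),cam("side");b=s["img"]
f=lambda im,x,y,w=66,h=50:cv2.resize(im[y:y+h,x:x+w],(396,300),interpolation=cv2.INTER_CUBIC)
cv2.imwrite("pics/z4.png",np.vstack([np.hstack([f(t["img"],240,160,132,100),f(b,250,160,132,100)]),np.hstack([f(b,190,170,132,100),f(b,220,260,132,100)])])[...,::-1])
a=[[262,237],[290,237.5],[289.4,278],[261,269]];bb=[[249.6,206],[254.3,225],[213,231.6],[218.3,210.6]]
A=safe(t,a,brass,3);B=safe(s,bb,brass,3)
print(A.round(1).tolist(),B.round(1).tolist())
for cs,us in(([t],[A]),([s],[B]),([t,s],[A,B])):
    p,e=fit2(cs,us,60,[480,7,0]); print(p[:2].round(1),np.degrees(p[2]).round(2),"rms",e.round(2))
E
```

```text
[ 521.95654988 -249.66426233  198.82024879] [-2.96391349e+00 -1.04076850e+00 -1.72182817e-03]
[[261.8, 236.9], [290.1, 237.5], [289.2, 277.7], [261.0, 268.7]] [[249.5, 206.0], [nan, nan], [212.8, 231.8], [218.2, 210.6]]
[480.6   7.3] -2.52 rms 0.04
[481.1   5.9] -2.44 rms 0.06
[480.8   6.9] -2.45 rms 0.18
```

View pics/z4.png

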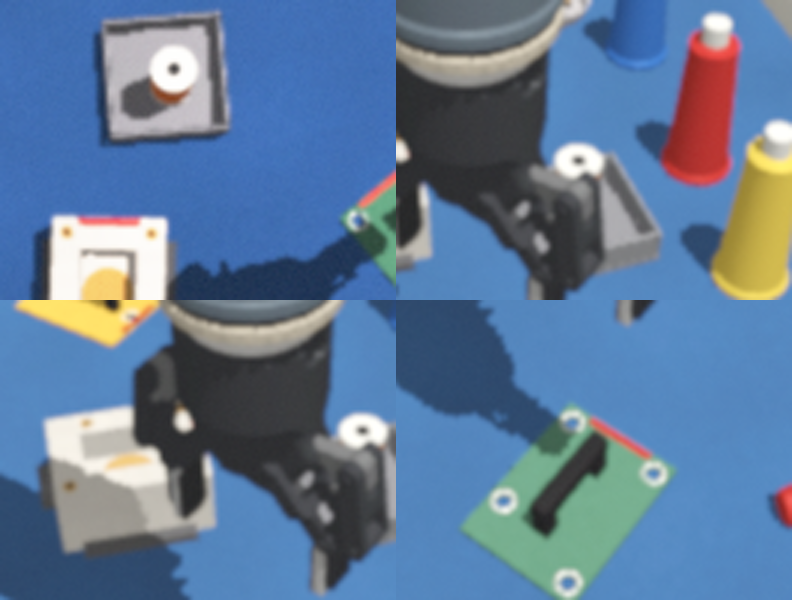

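The spool stands upright near the tray's centre (crop (172,70), top view), and the cover lies unmoved. Next I'll descend on the handle.

Request:
step_arm([
  [0,-0.03,-0.05,0,0,-0.01,1],
  [-0.005,-0.06,-0.15,0,0,-0.01,1],
  [-0.005,-0.06,-0.28,0,0,-0.01,1],
  [-0.005,-0.06,-0.42,0,0,-0.01,1],
  [-0.005,-0.06,-0.56,0,0,-0.01,1],
  [-0.005,-0.06,-0.68,0,0,-0.01,1],
  [-0.005,-0.06,-0.77,0,0,-0.01,1],
  [-0.005,-0.06,-0.84,0,0,-0.01,1],
  [-0.005,-0.06,-0.89,0,0,-0.01,1],
  [-0.005,-0.06,-0.92,0,0,-0.01,1],
  [-0.005,-0.06,-0.92,0,0,-0.01,1],
  [-0.005,-0.06,-0.92,0,0,-0.01,1],
])

```text
time: 10.48
position: [520.8, -262.0, 14.4]
ee_rot: [2.966, 1.034, 0.0]
contact_force: [0.4, -0.0, -0.3]
grip_width: 85.1
gripper_force: 0.0
```

Request:
step_arm([
  [0,0,0,0,0,0,0.4],
  [0,0,0,0,0,0,0.2],
  [0,0,0,0,0,0,0],
  [0,0,0,0,0,0,0],
  [0,0,0,0,0,0,0],
  [0,0,0,0,0,0,0],
  [0,0,0,0,0,0,0],
  [0,0,0,0,0,0,0],
  [0,0,0,0,0,0,0],
  [0,0,0,0,0,0,0],
  [0,0,0,0,0,0,0],
  [0,0,0,0,0,0,0],
], squeeze=80)

```text
time: 11.48
position: [520.7, -262.1, 14.7]
ee_rot: [2.966, 1.034, 0.001]
contact_force: [-0.6, 0.9, 5.8]
grip_width: 12.8
gripper_force: 78.8
```

Request:
step_arm([
  [0,0,0.03,0,0,0,0],
  [0,0,0.08,0,0,0,0],
  [0,0,0.15,0,0,0,0],
  [0,0,0.24,0,0,0,0],
  [0,0,0.34,0,0,0,0],
  [0,0,0.44,0,0,0,0],
  [0,0,0.52,0,0,0,0],
  [0,0,0.57,0,0,0,0],
  [0,0,0.6,0,0,0,0],
  [0,0,0.6,0,0,0,0],
  [0,0,0.6,0,0,0,0],
])

```text
time: 12.4
position: [520.4, -261.7, 134.0]
ee_rot: [-2.966, -1.034, 0.0]
contact_force: [1.4, 0.8, -2.5]
grip_width: 12.4
gripper_force: 78.0
```

Request:
step_arm([
  [-0.01,0.04,0,0,0,-0.04,0],
  [-0.02,0.1,0,0,0,-0.1,0],
  [-0.04,0.18,0,0,0,-0.18,0],
  [-0.06,0.28,0,0,0,-0.28,0],
  [-0.08,0.38,0,0,0,-0.38,0],
  [-0.1,0.48,0,0,0,-0.48,0],
  [-0.12,0.58,0,0,0,-0.58,0],
  [-0.14,0.68,0,0,0,-0.68,0],
  [-0.16,0.78,0,0,0,-0.78,0],
  [-0.18,0.87,0,0,0,-0.87,0],
  [-0.2,0.94,0,0,0,-0.94,0],
  [-0.2,0.98,0,0,0,-0.98,0],
  [-0.2,1,0,0,0,-1,0],
  [-0.2,1,0,0,0,-1,0],
])

```text
time: 13.57
position: [480.2, -61.1, 133.6]
ee_rot: [-3.133, -0.233, 0.002]
contact_force: [-0.7, -0.9, -2.5]
grip_width: 12.3
gripper_force: 78.1
```

Request:
step_arm([
  [0,0.03,0,0,0,-0.04,0],
  [0,0.08,0,0,0,-0.1,0],
  [0,0.15,0,0,0,-0.18,0],
  [0,0.22,0,0,0,-0.26,0],
  [0,0.28,0,0,0,-0.32,0],
  [0,0.32,0,0,0,-0.36,0],
  [0,0.34,0,0,0,-0.36,0],
  [0,0.34,0,0,0,-0.36,0],
  [0,0.34,0,0,0,-0.36,0],
  [0,0.34,0,0,0,-0.36,0],
  [0,0.34,0,0,0,-0.36,0],
])

```text
time: 14.48
position: [480.6, 5.1, 134.4]
ee_rot: [3.141, -0.066, 0.0]
contact_force: [0.7, -0.7, -1.3]
grip_width: 12.4
gripper_force: 78.1
```

```bash
python3 -W ignore - <<'E'
from fit import *
s=read_state(); print(s["position"],s["ee_rot"],s["grip_width"],s["contact_force"],s["moment"])
t,s=cam("top"),cam("side");b=s["img"]
f=lambda im,x,y,w=66,h=50:cv2.resize(im[y:y+h,x:x+w],(396,300),interpolation=cv2.INTER_CUBIC)
cv2.imwrite("pics/z5.png",np.hstack([f(t["img"],225,210,99,75),f(b,180,160,99,75)])[...,::-1])
E
```

```text
[480.59857112   5.0926706  134.38091761] [ 3.14066489e+00 -6.60552135e-02  4.12454436e-04] 12.394832700016895 [ 0.65480274 -0.66488498 -1.32622453] [ 0.02217763 -0.00377009 -0.02546208]
```

View pics/z5.png

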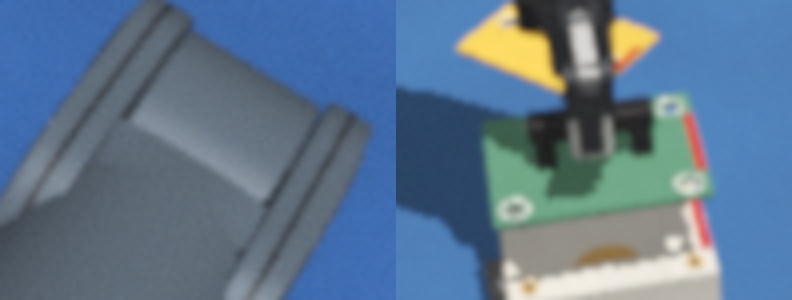

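The top view is blocked by the arm. The side view shows the cover held level over the housing, red end to red end, with rings at about (253,205), (210,212) and (248,186). I'll lower it and measure there.

Request:
step_arm([
  [0,0.005,-0.03,0,0,0,0],
  [0,0.005,-0.07,0,0,0,0],
  [0,0.005,-0.12,0,0,0,0],
  [0,0.005,-0.17,0,0,0,0],
  [0,0.005,-0.21,0,0,0,0],
  [0,0.005,-0.23,0,0,0,0],
  [0,0.005,-0.235,0,0,0,0],
  [0,0.005,-0.235,0,0,0,0],
  [0,0.005,-0.235,0,0,0,0],
])

```text
time: 15.33
position: [480.7, 6.8, 87.4]
ee_rot: [3.141, -0.065, 0.0]
contact_force: [-0.4, -0.5, -2.6]
grip_width: 12.2
gripper_force: 78.1
```

```bash
python3 -W ignore - <<'E'
from fit import *
s=read_state(); print(s["position"],s["ee_rot"],s["grip_width"],s["contact_force"])
s=cam("side");b=s["img"]
np.save("last.npy",b)
p=[480.8,6.9,np.radians(-2.45)]
print("rings expected",proj(s,world(p,76.5)).round(1).tolist())
f=cv2.resize(b[180:240,200:280],(800,600),interpolation=cv2.INTER_CUBIC)
L=np.array([[60,45],[60,-45],[-60,-45],[-60,45]])
a=p[2];R=np.array([[np.cos(a),np.sin(a)],[-np.sin(a),np.cos(a)]])
for z,col in((76.5,(255,0,255)),(60,(0,255,255))):
    q=proj(s,np.c_[L@R+p[:2],np.full(4,z)]); q=(q-[200,180]+.5)*10-.5
    cv2.polylines(f,[q.round().astype(np.int32)],True,col,1)
    for u in proj(s,world(p,z)): cv2.circle(f,tuple(((u-[200,180]+.5)*10-.5).round().astype(int).tolist()),4,col,-1)
cv2.imwrite("pics/z6.png",f[...,::-1])
E
```

```text
[480.7096455    6.81634776  87.40903046] [ 3.14082225e+00 -6.52189657e-02  3.29856377e-04] 12.163594958952727 [-0.3721083  -0.53329646 -2.59144411]
rings expected [[248.9, 200.6], [253.7, 219.7], [211.7, 226.5], [217.4, 205.4]]
```

View pics/z6.png

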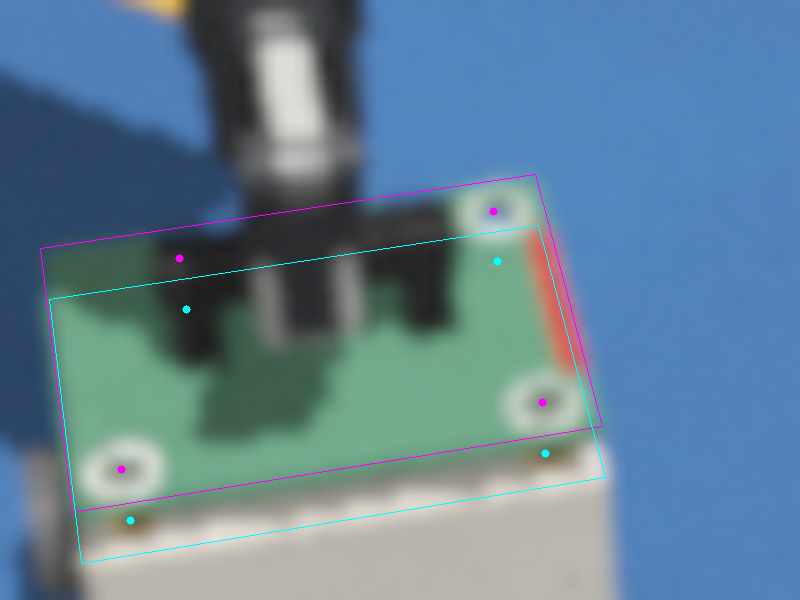

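```bash
python3 -W ignore - <<'E'
from fit import *
s=cam("side")
w=lambda p:np.clip(p.min(-1)-130,0,None)
p=[480.8,6.9,np.radians(-2.45)]
B=safe(s,proj(s,world(p,76.7)),w,4); B[3]=np.nan; print(B.round(1).tolist())
q,e=fit2([s],[B],76.7,p); print(q[:2].round(1),np.degrees(q[2]).round(2),e.round(2))
st=read_state(); print(np.abs(st["qvel"]).max(),st["position"],st["time"])
print(find_in("side","spool_center")[:1], find_in("side","cover_handle")[:1])
E
```

```text
[[249.5, 201.3], [254.1, 219.9], [212.1, 226.6], [nan, nan]]
[481.7   5.5] -2.83 0.15
0.0021849376632133164 [480.84049511   6.94245568  87.63195955] 15.4333
[{'at': [311.7, 223.4], 'conf': 0.84}] [{'at': [229.8, 213.4], 'conf': 0.57}]
```

In the side camera the cover is within about 1 mm and 0.4° of the housing, its height is about 12–13 mm above the rim, and the arm is still. I'm handing in.

```bash
python3 -c "
from workcell import *
print(hand_in())"
```

```text
the job is handed in; nothing more can be done
None
```

Job handed in, with no verdict returned: the spool stands upright in the tray, and the green cover is held level about 12–13 mm above the housing, red end over red end, holes aligned to about 1 mm.

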